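# Roll the sample cartridge up the feed gutter into its pocket

## Task

With the fingertips, push the steel sample cartridge up the sloped gutter, over the low ridge and into the pocket against the stop, so that it stays there and does not roll back. Only push it: do not pick it up, flick it up the slope, or ram it hard; leave the stop where it is set and the glassware and crucible beside the gutter undisturbed.

Things in the scene. Friction and masses are not known exactly. Their poses are not given: they have to be found in the camera images.
- gutter: Fixed sloped aluminium gutter, 280 mm long, 74 wide (66 inside), on a grey stand 260 x 90. Origin: centre of the stand's underside on the bench; x level, towards the uphill end, y across, z up. The channel floor rises at 0.14 rad towards +x and is 56 mm above the bench at the origin (56 mm + 0.141 x). Side walls stand 12 mm above the floor.
- lip (a point): Lower end of the gutter: point on the channel floor, mid width, at the uphill face of the cross lip (10 mm high, 8 thick) that closes the lower end; axes as the gutter's.
- stop_face (a point): Foot, on the channel floor at mid width, of the downhill face of the black stop block across the gutter (42 mm high, 64 wide, 14 thick; clamp knob on top to 58 mm). x points uphill ALONG the slope, y across, z square to the floor. Clamped anywhere from 70 to 110 mm uphill of the gutter's middle; slips only above 100 N.
- ridge (a point): Middle of the crest of the low steel ridge across the channel, 41 mm downhill of the stop face and fixed to the stop; axes as stop_face. Crest 3.5 mm above the floor; sharp drop towards the stop, 11 degree ramp 18 mm long on the downhill side. Once its centre is past the crest the cartridge drops into the pocket by itself.
- pocket (a point): Where the cartridge's centre must come to lie, between ridge and stop: 26.5 mm in front of the stop face, 25 mm above the floor; axes as stop_face. The pocket leaves about 3 mm of play along the gutter.
- cartridge: Polished, slippery closed steel cylinder, 50 mm diameter, 60 long, about 0.3 kg. Origin at its centre; y is its axis and lies across the gutter, x and z turn as it rolls. Starts at rest against the lip and rolls back there if let go on the slope. Fingertips 15 to 20 mm above the channel floor, behind it, clear the walls and lip and push it below its middle height; 2 to 6 N are enough.
- beaker_100: Bystander: glass beaker 51 x 56 x 71 mm high, standing beside the gutter. Origin: centre of its underside, z up.
- crucible: Bystander: white porcelain crucible, 44 mm in diameter, 37 mm high, standing beside the gutter. Origin: centre of its underside, z up.
- weighing_bottle_1: Bystander: glass weighing bottle with stopper, 39 mm in diameter, 58 mm high, standing beside the gutter. Origin: centre of its underside, z up.
Things that resemble listed ones, but are neither listed nor needed, are in the scene too. What is shaped like the cartridge but blue or purple is not meant.

How it is judged (in metres and radians):
At the end, for the whole second after the job is handed in: The cartridge lies at rest (under 20 mm/s) in the pocket between ridge and stop: its centre 21 to 34 mm in front of the stop face, 21 to 29 mm above the channel floor and within 8 mm of mid width, its axis across the gutter within 0.15 rad; the stop is within 6 mm of where it was set (x of cartridge in the frame of stop_face between -0.034 and -0.021 m and y of cartridge in the frame of stop_face between -0.008 and 0.008 m and z of cartridge in the frame of stop_face between 0.021 and 0.029 m and angle between the y axis of cartridge and the y axis of stop_face, either way round below 0.15 rad and linear speed of cartridge below 0.02 m/s and distance of stop_face from where it was at the start of the episode below 0.006 m); the robot touches nothing.
It fails at once if the cartridge is lifted (centre more than 38 mm above the channel floor; 25 mm when it lies there, 28.5 mm on the ridge) or leaves the gutter (z of cartridge in the frame of stop_face above 0.038 m or z of cartridge in the frame of stop_face below 0.01 m or y of cartridge in the frame of stop_face above 0.02 m or y of cartridge in the frame of stop_face below -0.02 m).
It fails at once if the cartridge is flicked: faster than 0.6 m/s (linear speed of cartridge above 0.6 m/s).
It fails at once if the cartridge is rammed: the robot presses on it with more than 40 N (contact force between the arm and cartridge above 40 N).
It fails at once if the stop is pushed more than 6 mm from where it was set (distance of stop_face from where it was at the start of the episode above 0.006 m).
It fails at once if the beaker, the crucible or the weighing bottle is moved more than 20 mm or tipped by more than 0.5 rad ((distance of beaker_100 from where it was at the start of the episode above 0.02 m or angle between beaker_100's own z axis and vertical above 0.5 rad) or (distance of crucible from where it was at the start of the episode above 0.02 m or angle between crucible's own z axis and vertical above 0.5 rad) or (distance of weighing_bottle_1 from where it was at the start of the episode above 0.02 m or angle between weighing_bottle_1's own z axis and vertical above 0.5 rad)).
It also fails if it takes over 43 s, if anything falls off the work surface, if the arm or the gripper's body presses on something with over 40 N, if the wrist force passes 120 N, or if a joint passes its speed limit or range.

## Robot

A 6-joint arm with a two-finger parallel gripper is mounted at the origin on a cart in front of the work surface, level with it; the furniture and walls round the work are solid. World frame = base frame: x ahead of the robot, y to its left, z up, the work surface at z = 0. Lengths are in m, angles in degrees, forces in N, time in s.
With the tool pointing down it reaches from about 0.35 to 0.875 m from the base axis. Payload 4.2 kg.
Tool frame: the origin (TCP) lies on the centre line of the jaws, within the pads' length; the fingertips stand tip_reach ahead of it and the grasp point (between the pads) is the TCP (tip_reach is the distance from the TCP to the fingertips, in m); z points along the fingers, y is the line along which they close (so a half turn about z gives the same grasp; the last joint's range is limited). The gripper opens to 87 mm and grips with 3 to 60 N. Pads are 19 mm wide; open, the fingers measure 117 mm over their backs; the gripper's body (75 mm by 190 mm) begins 51 mm behind the grasp point.
Start: joints at [89.473, 22.042, 0.453, 0, -68.411, -14.817], TCP at [0.165, 0.603, 0.242] pointing down, gripper open.
Joint ranges: [-179.83, 179.83], [-69.29, 118.12], [-61.27, 80.66], [-181.25, 117.63], [-171.15, -9.14], [-177.46, 177.46]. Speed limits (degrees/s): [159.86, 159.86, 180, 180, 180, 180].

## Interface

Orientations are given as a 3x3 rotation matrix whose columns are the frame's x, y, z axes.
In Python, from station import sense, capture, finish_job, tip_reach gives the robot as it stands.
- The arm moves only by the tool arm_command, never from a script. Its argument "deltas" is a list of rows, each a list of 7 numbers: the turn, a rotation vector about the tool's x, y, z in rad, then the shift along the tool's x, y, z in cm, then the closure, from -1 (fully open) to 1 (shut), so that 0 is half open. In form: [[rx, ry, rz, dx, dy, dz, hand], ...]. A call has 1 to 8 rows; each row is the pose to reach, as a shift and turn from the pose commanded when the call began, along the tool's axes at that moment; what a row does not reach only later rows make up. A row lasts 1/12 s, in which the tool goes at most 41.7 mm and 7.16 degrees, less where a joint would pass 70% of its speed; a pose out of reach is approached as far as the arm can. A call with a gripper value outside its range is refused whole. The fingers move at their own pace and stop on an object; the grip force is fixed at half the most. Time passes only in rows, so rows that repeat a pose let the fingers close. It gives the time, the measured TCP pose, the force, the opening and the grip force at its end, in the units of the state.
- sense(): the state, without advancing time (a new reading comes with each control period).
- capture(name): name is "scene" or "top" or "wrist"; returns a dict with "pixels" (384x512x3 uint8, blue, green, red), "fovy" (degrees; the focal length in pixels is half the picture's height over the tangent of half this angle, whatever the lens; pixels are square), "cx", "cy" (the principal point, pixels), "rvec" (rotation vector, rad) and "tvec" (3), from world to camera coordinates, as OpenCV has them. Camera axes: x right, y down, z forward; pixel columns grow to the right and rows downward; lengths in m; the calibration is good to about 2 mm. A picture is of the moment at which its call begins. There is no depth.
- finish_job(): hands the job in; it is judged then, once.
The state is a dict: "time_s": time; "joints": joint angles; "joint_velocities": joint speeds; "effort": joint torques, N m; "tcp_pos": TCP position; "ee_rot": TCP orientation; "wrist_force": force on the tool from outside, world axes, zero at the start; "moment": the same for the moment, N m; "gripper_width": opening from 0.0 (shut) to 1.0 (fully open); "gripper_force": force on a finger pad.
Only numpy, scipy, OpenCV 4.12 (cv2) and the standard library are available. Lean on these libraries where they do the work, as an engineer would, in place of code of your own. Each camera call takes 0.05 s, during which the arm holds its last target. There are 200 camera calls.

## Working session

There is one attempt and no reset: what is moved stays moved. The work goes in short steps, Python scripts to look and compute and a tool call to move; the robot and the scene stay as the last step left them, time stands still between calls to the robot, and variables do not carry over. Pictures are saved under pics/ and viewed, at most 10 in all, crops included, and the job is handed in when it is done.

Besides the shell and the picture viewer there is one more tool, called after ">>>" as a command line: name --pt "numbers of a row" for each row, then --argument value for the rest. arm_command: Moves the arm, as the interface text tells. Its arguments: {"type":"object","properties":{"deltas":{"type":"array"}},"required":["deltas"]}

```bash
mkdir -p pics; ls
cat > h.py <<'E'
import numpy as np, cv2
from station import sense, capture, finish_job, tip_reach
def cam(c):
    R=cv2.Rodrigues(np.array(c["rvec"],float))[0]; t=np.array(c["tvec"],float).ravel()
    f=192/np.tan(np.radians(c["fovy"])/2); return R,t,f
def ray(c,u,v):
    R,t,f=cam(c); d=R.T@np.array([(u-c["cx"])/f,(v-c["cy"])/f,1.]); return -R.T@t,d
def plane(c,u,v,z):
    o,d=ray(c,u,v); return o+d*(z-o[2])/d[2]
def proj(c,p):
    R,t,f=cam(c); q=R@np.array(p)+t; return np.array([c["cx"]+f*q[0]/q[2],c["cy"]+f*q[1]/q[2]])
E
python3 - <<'E'
from h import *
s=sense(); print({k:np.round(v,3).tolist() for k,v in s.items()}, tip_reach)
import pickle
d={}
for n in("scene","top"):
    c=capture(n); d[n]=c; R,t,f=cam(c); print(n,c["fovy"],-R.T@t,R[2])
    cv2.imwrite(f"pics/{n}.png",cv2.resize(c["pixels"],(800,600),interpolation=cv2.INTER_CUBIC))
pickle.dump(d,open("d.pkl","wb"))
E
```

```text
pics
{'time_s': 0.0, 'joints': [89.472, 22.089, 0.381, -0.029, -68.411, -14.814], 'joint_velocities': [-0.054, 0.01, -0.053, -0.079, 0.044, 0.016], 'effort': [0.001, -39.067, 18.741, 4.22, 0.011, -0.0], 'tcp_pos': [0.165, 0.602, 0.24], 'ee_rot': [[0.964, -0.265, -0.0], [-0.265, -0.964, -0.002], [0.0, 0.002, -1.0]], 'wrist_force': [0.055, 1.122, 0.046], 'moment': [-0.016, -0.016, 0.002], 'gripper_force': 0.0, 'gripper_width': 1.002} 0.019
scene 55.640031184584636 [ 0.041037   -0.36114667  0.46671983] [ 0.63357809  0.62975098 -0.44943577]
top 47.10179912986342 [0.38055903 0.18363734 1.05068479] [ 0.19004995  0.02175503 -0.98153336]
```

View pics/scene.png

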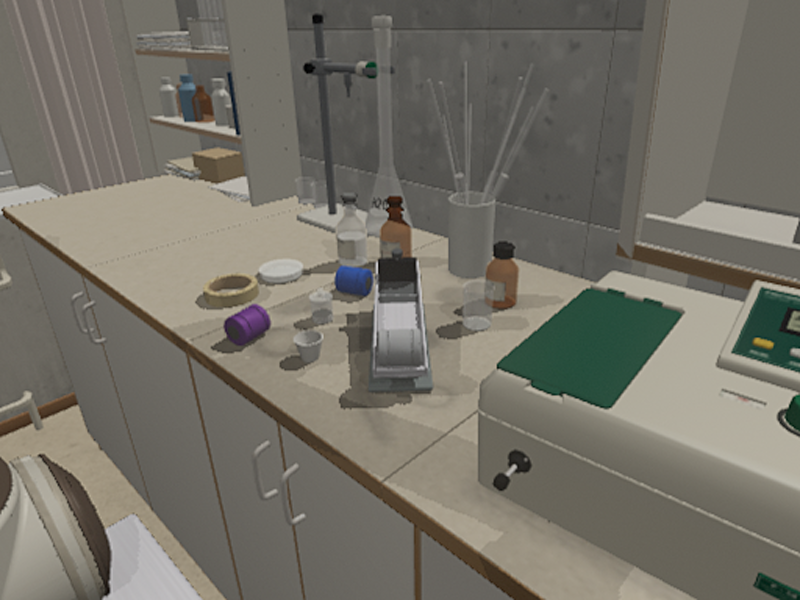

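View pics/top.png

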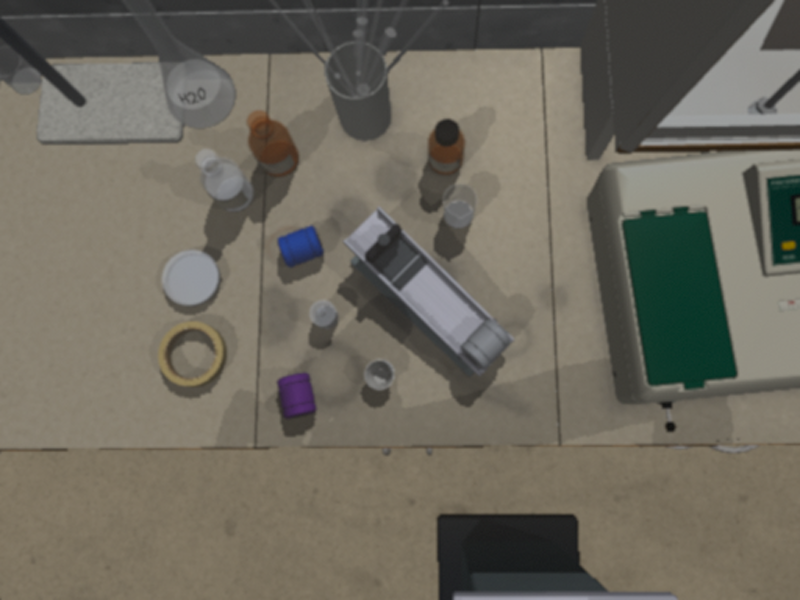

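The scene shows the steel cartridge in the gutter at about (484,342) in the top view and (400,345) in the scene view. Two objects could be mistaken for it: the blue cylinder at top (300,246) and the purple one at top (297,395). I choose the steel one. The stop is near top (383,243). Next is one close crop to check this and pick corners.

Run:
```python
import pickle
from h import *
c=pickle.load(open("d.pkl","rb"))["top"]
im=c["pixels"][128:246,213:335]
cv2.imwrite("pics/crop.png",cv2.resize(im,None,fx=5,fy=5,interpolation=cv2.INTER_CUBIC))
```

```text
(no output)
```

View pics/crop.png

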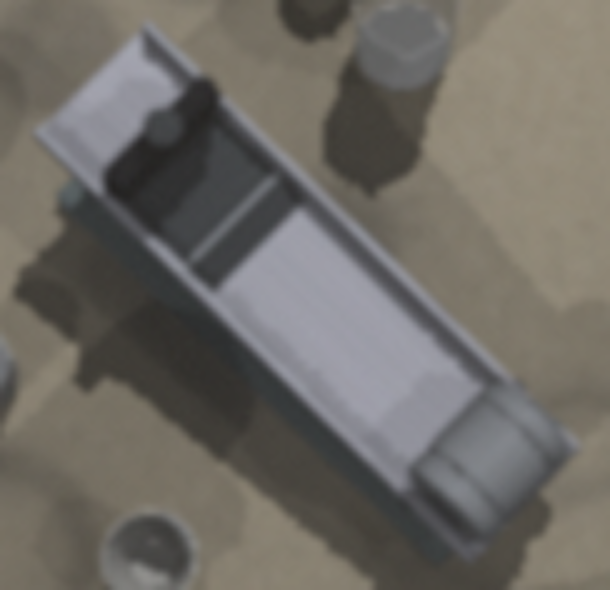

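The crop confirms the polished steel cylinder at the lower end, around (490,455). The ridge crest runs (192,257)–(278,180), the stop is at about (160,140), and the gutter's wall-top corners are (38,130), (150,25), (578,447) and (470,557).

```bash
cat >> h.py <<'E'
import pickle
def fit():
    c=pickle.load(open("d.pkl","rb"))["top"]
    P=lambda u,v,z: plane(c,213+(u+.5)/5-.5,128+(v+.5)/5-.5,z)
    ul,ur,lr,ll=P(38,130,.0875),P(150,25,.0875),P(578,447,.0485),P(470,557,.0485)
    return c,P,ul,ur,lr,ll
E
python3 - <<'E'
from h import *
c,P,ul,ur,lr,ll=fit()
print(ul,ur,lr,ll)
print("widths",np.linalg.norm(ul-ur),np.linalg.norm(ll-lr),"len",np.linalg.norm(ul-ll),np.linalg.norm(ur-lr))
U=(ul+ur)/2;L=(ll+lr)/2;d=(U-L)[:2];yaw=np.arctan2(d[1],d[0]);O=(U+L)/2
print("yaw",np.degrees(yaw),"mid",O)
ex=np.array([np.cos(yaw),np.sin(yaw)]);ey=np.array([-ex[1],ex[0]])
loc=lambda p:np.round([(p[:2]-O[:2])@ex,(p[:2]-O[:2])@ey],4)
z=.056+.141*.05+.0035
print("ridge",loc(P(192,257,z)),loc(P(278,180,z)))
print("cart ctr-ish",loc(P(490,455,.038+.045)), P(490,455,.083))
print("crucible",P(148,540,.037),loc(P(148,540,.037)),"bottle",plane(c,323*.64,313*.64,.05),loc(plane(c,323*.64,313*.64,.05)),"beaker top",P(400,40,.07),loc(P(400,40,.07)))
print("blue",loc(plane(c,300*.64,246*.64,.03)))
E
```

```text
[0.65291422 0.31054809 0.0875    ] [0.70198228 0.25979983 0.0875    ] [0.51069326 0.06639479 0.0485    ] [0.46104326 0.11682729 0.0485    ]
widths 0.070590797265756 0.07077118122461254 len 0.2754327752638099 0.27480538506380553
yaw 45.29498892970183 mid [0.58165826 0.1883925  0.068     ]
ridge [0.0492 0.0262] [ 0.0462 -0.0272]
cart ctr-ish [-0.1116  0.0002] [0.50304975 0.10924561 0.083     ]
crucible [0.47107667 0.26382847 0.037     ] [-0.0242  0.1317] bottle [0.55210934 0.34525443 0.05      ] [0.0907 0.1313] beaker top [0.69883202 0.14494698 0.07      ] [ 0.0515 -0.1138]
blue [0.1959 0.083 ]
```

```bash
cat >> h.py <<'E'
from scipy.spatial.transform import Rotation as Rn
O=np.array([.5817,.1884,.056]);yaw=np.radians(45.3);th=.28
ex=np.array([np.cos(yaw),np.sin(yaw),0]);ey=np.array([-ex[1],ex[0],0]);Z=np.array([0,0,1.])
sx=np.cos(.14)*ex+np.sin(.14)*Z; sn=-np.sin(.14)*ex+np.cos(.14)*Z
tx=np.cos(th)*ex+np.sin(th)*Z; tz=np.sin(th)*ex-np.cos(th)*Z; RT=np.c_[tx,-ey,tz]
def go(s,h,y=0):  # front tip corner at s,h (m) in slope frame
    st=sense(); R=np.array(st["ee_rot"]); p=np.array(st["tcp_pos"])
    t=O+s*sx+h*sn+y*ey-.0095*tx-tip_reach*tz
    print("target",t.round(4),"rot",Rn.from_matrix(R.T@RT).as_rotvec().round(3),"cm",(100*R.T@(t-p)).round(2))
def where():
    st=sense(); R=np.array(st["ee_rot"]); p=np.array(st["tcp_pos"])+.0095*R[:,0]+tip_reach*R[:,2]-O
    print("t",st["time_s"],"corner s,y,h mm",(1000*np.array([p@sx,p@ey,p@sn])).round(1),"F",np.round(st["wrist_force"],1),"w",st["gripper_width"])
E
python3 -c "
from h import *
where();go(-.150,.12)"
```

```text
t 0.1 corner s,y,h mm [ 28.9 578.8 163.1] F [ 0.1 -0.7  0.5] w 0.999234459569248
target [0.4553 0.0607 0.1695] rot [ 0.15   0.254 -1.051] cm [42.31 44.53  7.19]
```

>>> arm_command --pt "0.01 0.015 -0.065 2 2.1 0 0.3" --pt "0.02 0.03 -0.13 4.5 4.7 0 0.3" --pt "0.03 0.045 -0.2 7 7.4 0 0.3" --pt "0.04 0.06 -0.27 9.5 10 0 0.3" --pt "0.05 0.08 -0.35 12 12.6 0 0.3" --pt "0.06 0.1 -0.42 14.5 15.2 0 0.3" --pt "0.07 0.12 -0.49 17 18 0 0.3" --pt "0.075 0.127 -0.525 19 20 0 0.3"

```text
time_s: 0.77
tcp_pos: [0.2956, 0.3561, 0.2409]
ee_rot: [[0.957, 0.26, 0.125], [0.253, -0.965, 0.072], [0.14, -0.037, -0.99]]
wrist_force: [0.4, 0.8, -0.7]
gripper_width: 0.474
gripper_force: 0.0
```

```bash
python3 -c "
from h import *
where();go(-.150,.12)"
```

```text
t 0.7667 corner s,y,h mm [-47.2 315.8 175.7] F [ 0.4  0.8 -0.7] w 0.47403136032559223
target [0.4553 0.0607 0.1695] rot [ 0.074  0.127 -0.523] cm [ 6.82 32.93  6.94]
```

>>> arm_command --pt "0.01 0.016 -0.065 0.8 4 0.8 0.3" --pt "0.02 0.032 -0.13 1.7 8 1.7 0.3" --pt "0.03 0.05 -0.2 2.5 12 2.5 0.3" --pt "0.04 0.065 -0.27 3.3 16 3.3 0.3" --pt "0.05 0.08 -0.33 4.1 20 4.1 0.3" --pt "0.056 0.1 -0.4 5 24 5 0.3" --pt "0.065 0.11 -0.46 5.9 28.5 6 0.3" --pt "0.074 0.127 -0.523 6.8 32.9 6.9 0.3"

```text
time_s: 1.43
tcp_pos: [0.4311, 0.1067, 0.1802]
ee_rot: [[0.698, 0.69, 0.191], [0.664, -0.724, 0.19], [0.269, -0.006, -0.963]]
wrist_force: [0.2, -0.1, -0.7]
gripper_width: 0.347
gripper_force: 0.0
```

```bash
python3 -c "
from h import *
where();go(-.152,.05)"
```

```text
t 1.4333 corner s,y,h mm [-133.2   49.2  128.3] F [ 0.2 -0.1 -0.7] w 0.34661892169085673
target [0.4608 0.0662 0.0999] rot [ 0.002  0.007 -0.029] cm [-2.77  5.02  7.53]
```

>>> arm_command --pt "0 0 0 0 0 0 0.3" --pt "0 0 0 0 0 0 0.3" --pt "0 0 0 0 0 0 0.3" --pt "0 0 0 0 0 0 0.3"

```text
time_s: 1.77
tcp_pos: [0.4308, 0.1092, 0.1808]
ee_rot: [[0.699, 0.689, 0.191], [0.663, -0.724, 0.19], [0.269, -0.006, -0.963]]
wrist_force: [-0.6, 0.3, -0.0]
gripper_width: 0.35
gripper_force: 0.0
```

```bash
python3 -c "
from h import *
where();go(-.152,.05);go(-.150,.018)
c=capture('scene');p=proj(c,O-.13*ex)
print(p);u,v=p.astype(int)
cv2.imwrite('pics/a.png',cv2.resize(c['pixels'][max(0,v-130):v+50,u-90:u+90],(600,600),interpolation=cv2.INTER_CUBIC))
"
```

```text
t 1.7667 corner s,y,h mm [-131.5   51.3  128.7] F [-0.6  0.3 -0. ] w 0.3499673948806519
target [0.4608 0.0662 0.0999] rot [ 0.002  0.007 -0.031] cm [-2.93  5.24  7.55]
target [0.4653 0.0708 0.0685] rot [ 0.002  0.007 -0.031] cm [-3.15  5.24 10.75]
[254.41982512 230.88249607]
```

View pics/a.png

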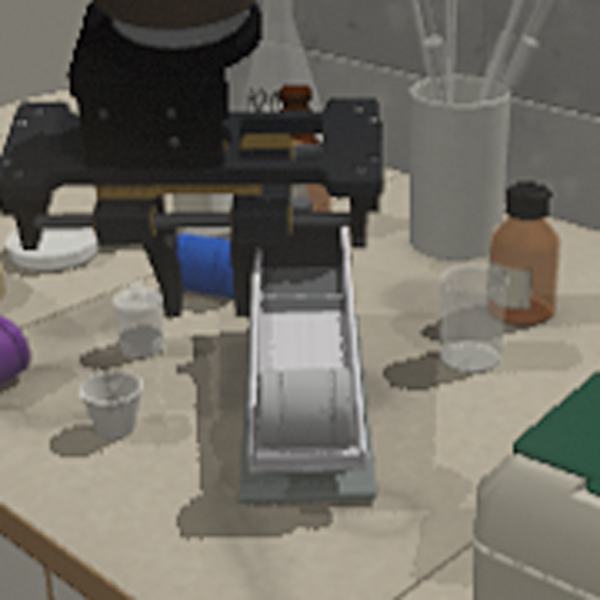

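The fingers are about 50 mm to the left of the gutter line, with tips at crop (170,305) and (245,305). The cartridge at (305,410) still rests against the lip. I'll move sideways first, then lower.

>>> arm_command --pt "0 0 -0.015 -1.5 2 0 0.3" --pt "0 0.005 -0.03 -3 4 0 0.3" --pt "0.002 0.007 -0.031 -3 5.2 0 0.3" --pt "0.002 0.007 -0.031 -3 5.2 1.5 0.3" --pt "0.002 0.007 -0.031 -3 5.2 3.5 0.3" --pt "0.002 0.007 -0.031 -3 5.2 5 0.3" --pt "0.002 0.007 -0.031 -3 5.2 5.5 0.3" --pt "0.002 0.007 -0.031 -3 5.2 5.5 0.3"

```text
time_s: 2.48
tcp_pos: [0.4557, 0.0623, 0.1184]
ee_rot: [[0.676, 0.712, 0.192], [0.684, -0.703, 0.195], [0.274, -0.001, -0.962]]
wrist_force: [1.0, 0.6, 0.1]
gripper_width: 0.352
gripper_force: 0.0
```

```bash
python3 -c "
from h import *
where();go(-.150,.018)
for n in('scene','top'):
  c=capture(n);u,v=proj(c,O-.11*ex).astype(int)
  a=cv2.resize(c['pixels'][v-70:v+50,u-60:u+60],(400,400),interpolation=cv2.INTER_CUBIC)
  b=a if n=='scene' else np.hstack([b,a])
cv2.imwrite('pics/b.png',b)
"
```

```text
t 2.4833 corner s,y,h mm [-155.8    0.9   69.1] F [1.  0.6 0.1] w 0.35180418939288344
target [0.4653 0.0708 0.0685] rot [-0.001  0.003  0.001] cm [-0.13  0.09  5.14]
```

View pics/b.png

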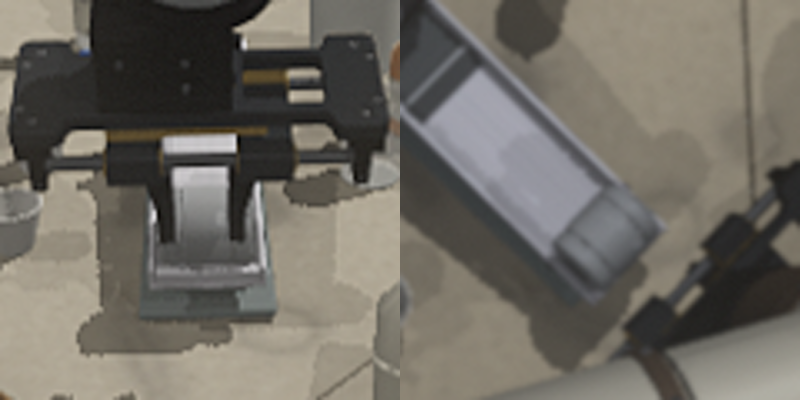

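The fingers (scene crop 165,235 and 238,235) straddle the gutter's middle behind the cartridge. The top view shows them clear of the lip, so I'll lower.

>>> arm_command --pt "0 0 0 0 0.1 1.3 0.3" --pt "0 0 0 0 0.1 2.6 0.3" --pt "0 0 0 0 0.1 3.9 0.3" --pt "0 0 0 0 0.1 4.7 0.3" --pt "0 0 0 -0.1 0.1 5.1 0.3" --pt "0 0 0 -0.1 0.1 5.1 0.3" --pt "0 0 0 -0.1 0.1 5.1 0.3"

```text
time_s: 3.17
tcp_pos: [0.4666, 0.0701, 0.0706]
ee_rot: [[0.676, 0.71, 0.195], [0.683, -0.704, 0.196], [0.277, 0.001, -0.961]]
wrist_force: [0.3, 0.3, 0.2]
gripper_width: 0.348
gripper_force: 0.0
```

```bash
python3 -c "
from h import *
where();go(-.137,.018);go(.033,.018)
"
```

```text
t 3.1667 corner s,y,h mm [-149.3   -1.4   20. ] F [0.3 0.3 0.2] w 0.34751389603045585
target [0.4744 0.08   0.0703] rot [ 0.001 -0.    -0.   ] cm [ 1.19 -0.14  0.37]
target [0.5928 0.1996 0.0941] rot [ 0.001 -0.    -0.   ] cm [18.02 -0.15  2.75]
```

>>> arm_command --pt "0 0 0 0.3 -0.1 0.15 0.3" --pt "0 0 0 0.6 -0.1 0.25 0.3" --pt "0 0 0 0.9 -0.1 0.3 0.3" --pt "0 0 0 1.2 -0.1 0.35 0.3" --pt "0 0 0 1.5 -0.1 0.4 0.3" --pt "0 0 0 1.8 -0.1 0.45 0.3" --pt "0 0 0 2.2 -0.1 0.5 0.3" --pt "0 0 0 2.6 -0.1 0.55 0.3"

```text
time_s: 3.83
tcp_pos: [0.4844, 0.0897, 0.0719]
ee_rot: [[0.677, 0.71, 0.194], [0.683, -0.704, 0.196], [0.275, 0.0, -0.961]]
wrist_force: [0.4, 0.2, 0.5]
gripper_width: 0.353
gripper_force: 0.4
```

```bash
python3 -c "
from h import *
where();go(.033,.018)
"
```

```text
t 3.8333 corner s,y,h mm [-123.    -0.3   17.6] F [0.4 0.2 0.5] w 0.35284712787984535
target [0.5928 0.1996 0.0941] rot [ 0.     0.001 -0.001] cm [15.45 -0.04  2.12]
```

>>> arm_command --pt "0 0 0 0.5 0 0.07 0.3" --pt "0 0 0 1 0 0.14 0.3" --pt "0 0 0 1.5 0 0.21 0.3" --pt "0 0 0 2 0 0.28 0.3" --pt "0 0 0 2.5 0 0.35 0.3" --pt "0 0 0 3 0 0.42 0.3" --pt "0 0 0 3.5 0 0.49 0.3" --pt "0 0 0 4 0 0.56 0.3"

```text
time_s: 4.5
tcp_pos: [0.5129, 0.1183, 0.0777]
ee_rot: [[0.677, 0.71, 0.195], [0.683, -0.704, 0.196], [0.276, 0.0, -0.961]]
wrist_force: [-0.5, -0.8, -0.4]
gripper_width: 0.348
gripper_force: 0.4
```

```bash
python3 -c "
from h import *
where();go(.033,.018)
for n in('scene','top'):
  c=capture(n);u,v=proj(c,O-.03*ex).astype(int)
  a=cv2.resize(c['pixels'][v-75:v+75,u-75:u+75],(400,400),interpolation=cv2.INTER_CUBIC)
  b=a if n=='scene' else np.hstack([b,a])
cv2.imwrite('pics/c.png',b)
"
```

```text
t 4.5 corner s,y,h mm [-82.2  -0.4  17.7] F [-0.5 -0.8 -0.4] w 0.34820526475985464
target [0.5928 0.1996 0.0941] rot [ 0.001  0.    -0.001] cm [11.41 -0.05  1.57]
```

View pics/c.png

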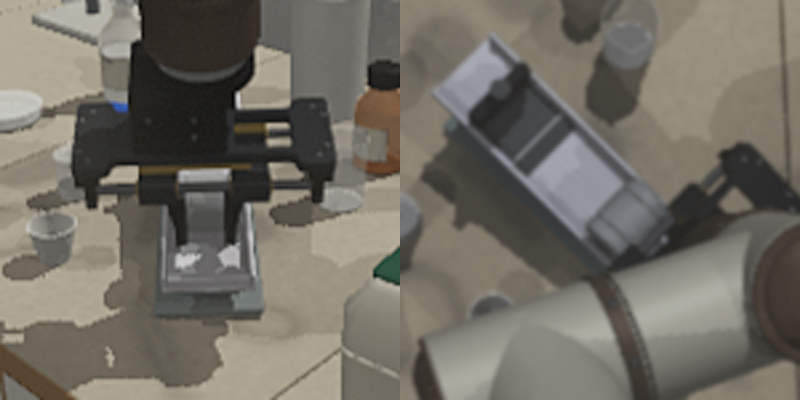

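The cartridge is moving up straight (top crop about 630,215) with the fingers behind it. The bystanders have not moved.

>>> arm_command --pt "0 0 0 0.5 0 0.07 0.3" --pt "0 0 0 1 0 0.14 0.3" --pt "0 0 0 1.5 0 0.21 0.3" --pt "0 0 0 2 0 0.28 0.3" --pt "0 0 0 2.5 0 0.35 0.3" --pt "0 0 0 3 0 0.42 0.3" --pt "0 0 0 3.5 0 0.49 0.3" --pt "0 0 0 4 0 0.56 0.3"

```text
time_s: 5.27
tcp_pos: [0.541, 0.1467, 0.0833]
ee_rot: [[0.677, 0.71, 0.194], [0.683, -0.704, 0.196], [0.276, 0.0, -0.961]]
wrist_force: [-1.0, 0.5, 1.0]
gripper_width: 0.354
gripper_force: 0.4
```

>>> arm_command --pt "0 0 0 0.5 0 0.07 0.3" --pt "0 0 0 1 0 0.14 0.3" --pt "0 0 0 1.5 0 0.21 0.3" --pt "0 0 0 2 0 0.28 0.3" --pt "0 0 0 2.5 0 0.35 0.3" --pt "0 0 0 3 0 0.42 0.3" --pt "0 0 0 3.5 0 0.49 0.3" --pt "0 0 0 4 0 0.56 0.3"

```text
time_s: 5.93
tcp_pos: [0.5691, 0.1751, 0.089]
ee_rot: [[0.677, 0.71, 0.194], [0.683, -0.704, 0.196], [0.276, 0.0, -0.961]]
wrist_force: [-0.8, -0.3, -0.1]
gripper_width: 0.35
gripper_force: 0.4
```

```bash
python3 -c "
from h import *
where();go(.033,.018)
for n in('scene','top'):
  c=capture(n);u,v=proj(c,O+.03*ex).astype(int)
  a=cv2.resize(c['pixels'][v-75:v+75,u-75:u+75],(400,400),interpolation=cv2.INTER_CUBIC)
  b=a if n=='scene' else np.hstack([b,a])
cv2.imwrite('pics/e.png',b)
"
```

```text
t 5.9333 corner s,y,h mm [-1.5 -0.4 17.7] F [-0.8 -0.3 -0.1] w 0.3501317136916844
target [0.5928 0.1996 0.0941] rot [ 0.001  0.    -0.001] cm [ 3.42 -0.04  0.45]
```

View pics/e.png

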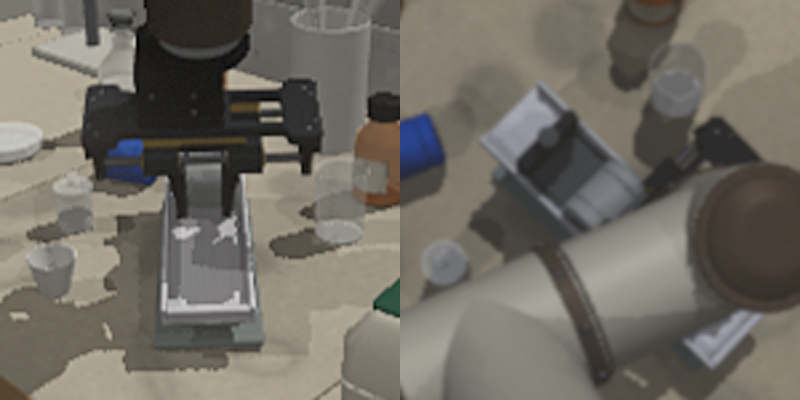

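The cartridge (top crop about 600,195) is just below the ridge, straight and with its bystanders clear. I'll go slower from here.

>>> arm_command --pt "0 0 0 0.3 0 0.04 0.3" --pt "0 0 0 0.6 0 0.08 0.3" --pt "0 0 0 0.9 0 0.12 0.3" --pt "0 0 0 1.2 0 0.16 0.3" --pt "0 0 0 1.5 0 0.2 0.3" --pt "0 0 0 1.8 0 0.25 0.3" --pt "0 0 0 2.1 0 0.29 0.3" --pt "0 0 0 2.3 0 0.32 0.3"

```text
time_s: 6.7
tcp_pos: [0.5853, 0.1914, 0.0923]
ee_rot: [[0.676, 0.71, 0.195], [0.683, -0.704, 0.196], [0.276, 0.001, -0.961]]
wrist_force: [-0.8, -0.4, -0.4]
gripper_width: 0.346
gripper_force: 0.7
```

>>> arm_command --pt "0 0 0 0.15 0 0.02 0.3" --pt "0 0 0 0.3 0 0.04 0.3" --pt "0 0 0 0.45 0 0.06 0.3" --pt "0 0 0 0.6 0 0.08 0.3" --pt "0 0 0 0.75 0 0.1 0.3" --pt "0 0 0 0.9 0 0.12 0.3" --pt "0 0 0 0.9 0 0.12 0.3"

```text
time_s: 7.28
tcp_pos: [0.5918, 0.1979, 0.0938]
ee_rot: [[0.676, 0.71, 0.195], [0.683, -0.704, 0.196], [0.277, 0.001, -0.961]]
wrist_force: [0.3, 0.3, 0.5]
gripper_width: 0.351
gripper_force: 0.0
```

```bash
python3 -c "
from h import *
where()
for n in('scene','top'):
  c=capture(n);u,v=proj(c,O+.06*ex).astype(int)
  a=cv2.resize(c['pixels'][v-55:v+55,u-55:u+55],(400,400),interpolation=cv2.INTER_CUBIC)
  b=a if n=='scene' else np.hstack([b,a])
cv2.imwrite('pics/f.png',b)
"
```

```text
t 7.2833 corner s,y,h mm [31.1 -0.5 18. ] F [0.3 0.3 0.5] w 0.35125615088089035
```

View pics/f.png

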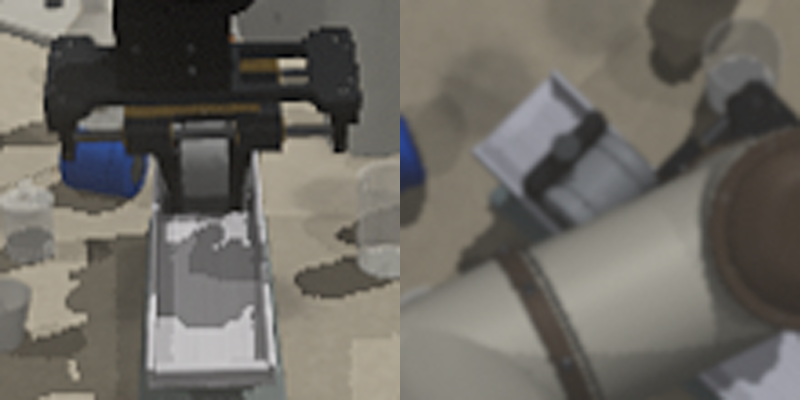

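The cartridge now appears right up against the stop (top crop about 600,185), and pad force dropped to 0, which suggests it fell into the pocket. I'll back off slowly.

>>> arm_command --pt "0 0 0 -0.3 0 -0.04 0.3" --pt "0 0 0 -0.6 0 -0.08 0.3" --pt "0 0 0 -1 0 -0.14 0.3" --pt "0 0 0 -1.5 0 -0.21 0.3" --pt "0 0 0 -2.2 0 -0.5 0.3" --pt "0 0 0 -3.5 0 -2 0.3" --pt "0 0 0 -5 0 -4 0.3" --pt "0 0 0 -6 0 -7 0.3"

```text
time_s: 8.05
tcp_pos: [0.5342, 0.1411, 0.142]
ee_rot: [[0.679, 0.71, 0.189], [0.683, -0.704, 0.193], [0.27, -0.002, -0.963]]
wrist_force: [0.7, 1.1, 0.4]
gripper_width: 0.352
gripper_force: 0.0
```

>>> arm_command --pt "0 0 0 -2 0 -3 0.3" --pt "0 0 0 -4 0 -5 0.3" --pt "0 0 0 -7 0 -6 0.3" --pt "0 0 0 -10 0 -6 0.3" --pt "0 0 0 -12 0 -6 0.3" --pt "0 0 0 -12 0 -6 0.3"

```text
time_s: 8.55
tcp_pos: [0.4398, 0.0465, 0.1676]
ee_rot: [[0.68, 0.708, 0.191], [0.681, -0.706, 0.195], [0.273, -0.002, -0.962]]
wrist_force: [0.1, 0.4, -0.8]
gripper_width: 0.347
gripper_force: 0.0
```

```bash
python3 -c "
from h import *
where()
for n in('scene','top'):
  c=capture(n);u,v=proj(c,O+.06*ex).astype(int)
  a=cv2.resize(c['pixels'][v-55:v+55,u-55:u+55],(400,400),interpolation=cv2.INTER_CUBIC)
  b=a if n=='scene' else np.hstack([b,a])
cv2.imwrite('pics/g.png',b)
"
```

```text
t 8.55 corner s,y,h mm [-171.2    1.   121. ] F [ 0.1  0.4 -0.8] w 0.3468184235552593
```

View pics/g.png

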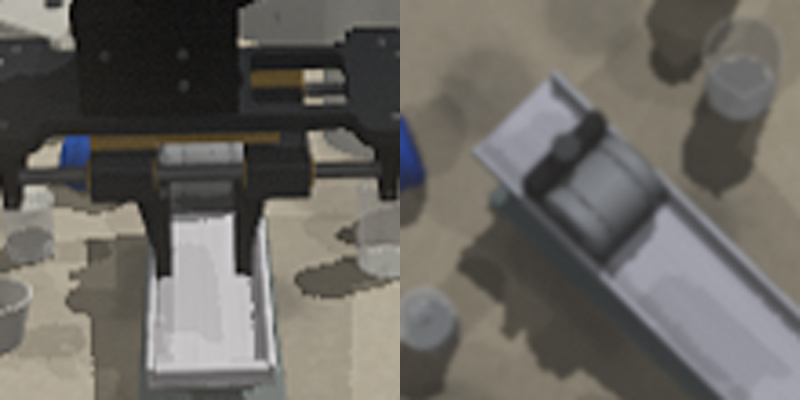

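The cartridge lies straight in the pocket against the stop (top crop about 605,200) and stayed there after release. The stop and bystanders are unmoved and the arm is clear.

```bash
python3 -c "
from h import *
print(finish_job())"
```

```text
the job is handed in; nothing more can be done
None
```

The steel cartridge was pushed over the ridge into the pocket, where it stayed after I withdrew the arm; the stop and the bystanders look unmoved in the final pictures, and the job is handed in, though no verdict was returned.

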